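# Clamp a board in its test fixture and start the test

### The arm

A 6-joint arm with a two-finger parallel gripper is mounted at the origin on the work surface. World frame = base frame: x ahead of the robot, y to its left, z up, the work surface at z = 0. Lengths are in mm, angles in rad, forces in N, time in s.
With the tool pointing down it reaches from about 350 to 875 mm from the base axis. Payload 4.2 kg.
Tool frame: the origin (TCP) lies on the centre line of the jaws, within the pads' length; the fingertips stand 22 mm ahead of it and the grasp point (between the pads) lies 3 mm ahead of it (arm.nose_length is the distance from the TCP to the fingertips, in mm); z points along the fingers, x is the direction in which the jaws open and shut, and the axes are right-handed (so a half turn about z gives the same grasp; the last joint's range is limited). The gripper opens to 85 mm and grips with 20 to 120 N. Pads are 22 mm wide; open, the fingers measure 114 mm over their backs; the gripper's body (76 mm by 85 mm) begins 54 mm behind the grasp point. The pads swing forward as they close: fully open they stand 13 mm farther back than shut.
Start: joints at [1.558, 0.385, 0.008, 0, -1.194, -0.259], TCP at [167.759, 602.043, 229.212] pointing down, gripper open.
Joint ranges: [-3.14, 3.14], [-1.21, 2.06], [-1.07, 1.41], [-3.16, 2.05], [-2.99, -0.16], [-3.1, 3.1]. Speed limits (rad/s): [2.79, 2.79, 3.14, 3.14, 3.14, 3.14].

### API

Orientations are given as a unit quaternion [x, y, z, w].
In Python, from bench import telemetry, get_image, workorder, nets, arm gives the robot as it stands.
- The arm moves only by the tool apply_moves, never from a script. Its argument "steps" is a list of rows, each an object with "hand": the opening, from 0 (shut) to 1 (fully open); "xyz": the shift along the tool's x, y, z in cm, a list of three; "delta_rot": the turn, a rotation vector about the tool's x, y, z in rad, a list of three. In form: [{"hand": hand, "xyz": [x, y, z], "delta_rot": [wx, wy, wz]}, ...]. A call has 1 to 12 rows; each row is the pose to reach, as a shift and turn from the pose commanded when the call began, along the tool's axes at that moment; what a row does not reach only later rows make up. A row lasts 1/12 s, in which the tool goes at most 41.7 mm and 7.16 degrees, less where a joint would pass 70% of its speed; a pose out of reach is approached as far as the arm can. A call with a gripper value outside its range is refused whole. The fingers move at their own pace and stop on an object; the grip force is fixed at half the most. Time passes only in rows, so rows that repeat a pose let the fingers close. It gives the time, the measured TCP pose, the force and the opening at its end, in the units of the state.
- telemetry.read_state(): the state, without advancing time (a new reading comes with each control period).
- get_image(name): name is "side" or "top" or "wrist"; returns a dict with "frame" (480x640x3 uint8, blue, green, red), "fx", "fy", "cx", "cy" (pixels), "origin" and "orientation" of the camera in the world. Camera axes: x right, y down, z forward; pixel columns grow to the right and rows downward; lengths in mm; the calibration is good to about 2 mm. A picture is of the moment at which its call begins. There is no depth.
- workorder.job_done(): hands the job in, once; it reports no verdict.
Trained networks look in a picture, given as the dict that the camera call returned (one of the last four; its "shot" number tells which), for a name from the list of things; names that differ only in an ending like _2 or _b are one class to them, and where a whole thing is asked for, a point or a joint stands for the part that bears it (a point fixed in the world has none). Each returns a list of dicts, best first, with "confidence" (0 to 1); they miss things now and then, are a little off and sometimes report something else, mostly with a low value. They report only what shows in the picture. A call takes as long as a camera call. They do not tell look-alikes from the thing itself.
- nets.recognise(picture, label): "xyz" ([x, y, z] in mm, in world coordinates, good to about 4 mm: the middle of the surface that is visible of it).
- nets.outline_of(picture, label): "pixels" (480x640 bool, what is visible of it).
- nets.pinpoint(picture, label): "xyz" ([x, y, z] in mm, in world coordinates, good to about 4 mm: a listed point, or the origin of a listed thing).
The state is a dict: "clock": time; "joints": joint angles; "joint_vel": joint speeds; "joint_efforts": joint torques, N m; "position": TCP position; "ee_rot": TCP orientation; "contact_force": force on the tool from outside, world axes, zero at the start; "wrist_torque": the same for the moment, N m; "gripper_width": finger opening in mm.
Only numpy, scipy, OpenCV 4.12 (cv2) and the standard library are available. Lean on these libraries where they do the work, as an engineer would, in place of code of your own. Each camera call takes 0.05 s, during which the arm holds its last target.

### The job

Start the test of the circuit board in the bench test fixture: gently swing its raised lid fully shut, then turn the orange T-handle on the lid clockwise until the clamp clicks past its detent and stays locked, then press the green start button fully down and let it go. Never press the red stop button, and leave the other things on the bench where they are.

Things in the scene. Friction and masses are not known exactly. Their poses are not given: they have to be found in the camera images.
- fixture: board test fixture, fixed to the bench: dark box 240 (x) x 260 (y) mm whose rim is 78 mm high, a green circuit board in its recess. Origin: centre of its underside; its x axis points from the front (robot side) to the hinge at the back, y to its left, z up
- lid_hinge (a point): middle of the lid's hinge line, which runs along the fixture's y axis, 105 mm behind the fixture's centre and 80 mm above the bench; axes as the fixture's
- lid (a joint): angle of the aluminium lid with clear window: 0 = fully shut (level), positive = raised; starts about 1.05 to 1.3 rad open. The lid is 210 mm from hinge line to free edge, 250 mm wide, 20 mm thick and weighs 0.6 kg with its handle; shut, its flat upper face is 100 mm above the bench. Its stiff friction hinge (0.9 N m) holds it at any angle, so it must be pushed all the way down (1 to 4 N near the free edge) and does not spring up again
- lid_corner_left (a point): point on the lid's upper (outer) face 95 mm left (+y) of its middle and 195 mm from the hinge line, 15 mm in from the free edge; a good clear place to push. Axes turn with the lid: x towards the hinge, y along the hinge, z out of its upper face
- lid_corner_right (a point): the same on the right (-y)
- clamp_axis (a point): on the turning axis of the orange T-handle, at the mid height of its bar. The axis stands square to the lid, 175 mm from the hinge line, in the middle of its width. The bar is 100 mm long (50 mm either way from the axis), 18 mm thick and 22 mm high; its underside is 17 mm and its top 39 mm above the lid's upper face; below it is a hub of 34 mm diameter. The bar's length is this point's y axis, z is the turning axis
- clamp_left_end (a point): middle of that end of the T-handle's bar that bears a white line: the left (+y) end when the clamp is released; it turns with the handle
- clamp (a joint): T-handle angle, growing clockwise seen from above the lid: 0 = released, bar along the hinge's direction, white end left; 1.40 = locked, white end pointing back at the green dot, almost to the hinge (stop at 1.46). Resistance rises to about 0.35 N m, the handle springs back if let go before about 0.7 rad, and well past that it snaps by itself to 1.40 and stays. It may be pushed on the side of the bar or pinched and turned
- station: fixed push-button box, 85 (x) x 150 (y) x 52 mm, beside the fixture on its left or right; origin: centre of its underside, z up. The green start button stands 38 mm to its +y side, the red one 38 mm to its -y side
- start_top (a point): centre of the top of the green start button, 28 mm in diameter, about 70 mm above the bench; pressed straight down
- start (a joint): travel of the green start button: 0 = out, 0.006 m = fully down (about 5 N); springs back
- stop_top (a point): centre of the top of the red mushroom stop button, 40 mm in diameter, about 91 mm above the bench; not to be touched
- stop (a joint): travel of the red stop button: 0 = out, 0.006 m = pressed
- meter: bystander: red multimeter lying on its back, 185 x 88 x 50 mm, on the other side of the fixture from the button box; origin: centre of underside
- tin: bystander: round red tin, 72 mm in diameter, 22 mm high; origin: centre of underside
- spool: bystander: reel of solder wire standing on end, 60 mm in diameter, 46 mm high; origin: centre of underside
- flux: bystander: flux jar, 50 mm in diameter, 55 mm high; origin: centre of underside
- driver: bystander: blue screwdriver lying to the front right of the fixture, 170 mm long along its x; origin under its middle
- caliper: bystander: digital caliper lying flat, about 200 mm long along its x; origin under its slide
- pencup: bystander: green cup of pens, 72 mm in diameter, 125 mm high with the pens; origin: centre of underside
Not all that is in view belongs to the job. Of the things that look like the station, the larger one is meant.

How it is judged (in metres and radians):
On the way, in this order (a step that is already met when the one before it is completed fails the run):
1. the lid is fully shut (value of joint lid below 0.025 rad), for 0.2 s.
2. with the lid shut, the T-handle has been turned past its click into the locked position (value of joint clamp above 1.25 rad and value of joint lid below 0.025 rad), for 0.2 s.
3. with the lid shut and locked, the green start button is pressed down (all of step 2 and value of joint start above 0.0045 m), for 0.02 s.
At the end, for the whole second after the job is handed in: the lid is shut (under 0.025 rad), the T-handle stands in its locked detent (over 1.25 rad) and the green start button has been let out again (under 1.5 mm) (all of step 2 and value of joint start below 0.0015 m); the robot touches nothing.
It fails at once if the red stop button is pressed (value of joint stop above 0.002 m).
It fails at once if the lid is slammed (closing faster than 2.5 rad/s) (velocity of joint lid below -2.5 rad/s).
It fails at once if a bystander is moved by more than 30 mm (distance of any of meter, tin, spool, flux, driver, caliper, pencup from where it was at the start of the episode above 0.03 m).
It also fails if it takes over 61 s, if anything falls off the work surface, if the arm or the gripper's body presses on something with over 40 N, if the wrist force passes 120 N, or if a joint passes its speed limit or range.

## Working session

There is one attempt and no reset: what is moved stays moved. The work goes in short steps, Python scripts to look and compute and a tool call to move; the robot and the scene stay as the last step left them, time stands still between calls to the robot, and variables do not carry over. Pictures are saved under pics/ and viewed, and the job is handed in when it is done.

Besides the shell and the picture viewer there is one more tool, called after "Call:" as a command line: name --argument value ..., lists and objects as JSON in quotes. apply_moves: Moves the arm, as the interface text tells. Its arguments: {"type":"object","properties":{"steps":{"type":"array"}},"required":["steps"]}

```bash
ls; mkdir -p pics; cat > h.py <<'E'
import numpy as np, cv2
from scipy.spatial.transform import Rotation as R
from bench import telemetry, get_image, workorder, nets, arm
def proj(p,pt):
    r=R.from_quat(p["orientation"]) if len(np.shape(p["orientation"]))==1 else R.from_matrix(p["orientation"])
    c=r.inv().apply(np.array(pt)-p["origin"]); return [p["fx"]*c[0]/c[2]+p["cx"],p["fy"]*c[1]/c[2]+p["cy"]]
def ray(p,u,v,z):
    r=R.from_quat(p["orientation"]); d=r.apply([(u-p["cx"])/p["fx"],(v-p["cy"])/p["fy"],1]); o=np.array(p["origin"]); return o+d*(z-o[2])/d[2]
E
python3 - <<'E'
from h import *
print(telemetry.read_state())
for n in ["side","top"]:
    p=get_image(n); cv2.imwrite(f"pics/{n}0.png",p["frame"]); print(n,p["origin"],p["orientation"],p["fx"])
    for l in ["fixture","lid_hinge","lid_corner_left","lid_corner_right","clamp_axis","clamp_left_end","station","start_top","stop_top"]:
        print(l,[(np.round(d["xyz"]).tolist(),round(d["confidence"],2),np.round(proj(p,d["xyz"])).tolist()) for d in nets.pinpoint(p,l)[:3]])
E
```

```text
pics
{'clock': 0.0, 'joints': array([ 1.55757148e+00,  3.85508649e-01,  6.59797740e-03, -5.24207699e-04,
       -1.19397597e+00, -2.58610682e-01]), 'joint_vel': array([ 1.86079304e-03, -4.23610543e-04,  1.23308331e-03,  3.46968688e-04,
        8.44637054e-05,  5.14562949e-04]), 'joint_efforts': array([-1.32619784e-04, -3.92286587e+01,  1.88399488e+01,  4.18620989e+00,
       -4.58254537e-03, -1.72262919e-06]), 'position': array([167.62273714, 601.4788015 , 228.13585949]), 'ee_rot': array([-6.04695316e-01,  7.96456165e-01, -6.74045583e-04, -8.35082577e-04]), 'contact_force': array([0.26952539, 1.44848436, 0.87399051]), 'wrist_torque': array([ 0.00714017, -0.01115438,  0.00687542]), 'gripper_width': 85.4489532788443}
side [424.33431662 769.43323953 633.20732192] [-0.07076205  0.87742817 -0.47184895  0.04971019] 452.68853588841864
fixture [([584.0, 22.0, 0.0], 0.71, [311.0, 291.0])]
lid_hinge [([687.0, 50.0, 85.0], 0.72, [259.0, 263.0])]
lid_corner_left [([604.0, 126.0, 264.0], 0.62, [284.0, 207.0]), ([349.0, 267.0, -2.0], 0.56, [423.0, 399.0])]
lid_corner_right [([650.0, -58.0, 269.0],
[... 678 characters left out ...]
nge [([651.0, 84.0, 257.0], 0.59, [272.0, 192.0])]
lid_corner_left [([604.0, 128.0, 269.0], 0.83, [248.0, 216.0]), ([562.0, -351.0, 5.0], 0.52, [462.0, 248.0])]
lid_corner_right [([651.0, -57.0, 266.0], 0.59, [347.0, 188.0])]
clamp_axis [([661.0, 38.0, 262.0], 0.74, [296.0, 185.0])]
clamp_left_end [([649.0, 86.0, 257.0], 0.86, [271.0, 193.0])]
station [([368.0, -408.0, 3.0], 0.97, [491.0, 328.0]), ([562.0, -350.0, 4.0], 0.63, [462.0, 248.0])]
start_top [([560.0, -312.0, 76.0], 0.55, [455.0, 245.0]), ([650.0, -56.0, 266.0], 0.35, [346.0, 189.0])]
stop_top [([568.0, -392.0, 89.0], 0.73, [492.0, 240.0]), ([361.0, -433.0, 69.0], 0.52, [514.0, 333.0]), ([796.0, -85.0, 0.0], 0.41, [349.0, 158.0])]
```

View pics/side0.png

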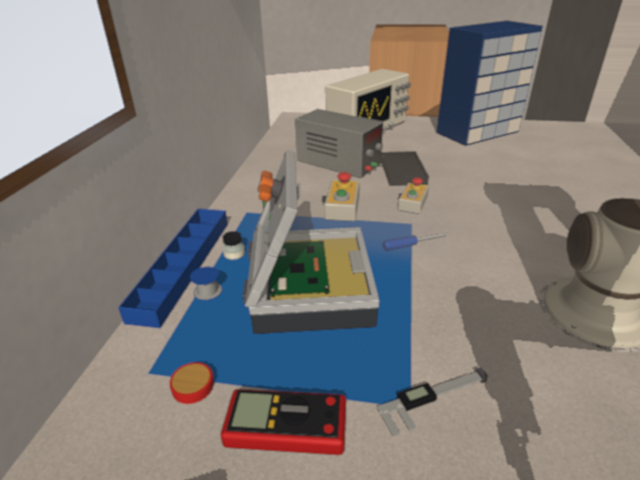

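View pics/top0.png

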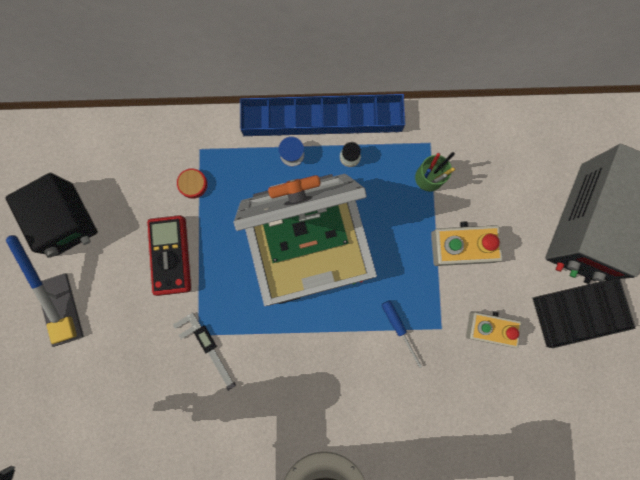

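The larger station is the beige/yellow box at top-image (468,245), with its green button at (455,245). The look-alike is the smaller box at (495,328). The lid is raised about 1.16 rad, the fixture yaw is about 0.245, and the hinge is near (686,50). The corner, clamp and hinge points all agree with this geometry. I'll check the station in a close crop and plan the first move.

```bash
cat >> h.py <<'E'
import json
YAW=0.245
FX=np.array([np.cos(YAW),np.sin(YAW),0]);FY=np.array([-np.sin(YAW),np.cos(YAW),0])
HINGE=np.array([686,50,80.])
def down(xdir): # quat with tool x along xdir, z down
    x=np.array(xdir)/np.linalg.norm(xdir); z=np.array([0,0,-1.]); return R.from_matrix(np.c_[x,np.cross(z,x),z])
def delta(target,rot=None,frm=None,frot=None):
    s=telemetry.read_state()
    p=np.array(frm if frm is not None else s["position"]); r=frot if frot is not None else R.from_quat(s["ee_rot"])
    t=r.inv().apply(np.array(target)-p)/10
    rv=(r.inv()*rot).as_rotvec() if rot is not None else np.zeros(3)
    print("xyz cm",np.round(t,2).tolist(),"rot",np.round(rv,3).tolist())
E
python3 - <<'E'
from h import *
p=get_image("side")
c=p["frame"][140:240,280:460]; a=cv2.resize(c,None,fx=4,fy=4,interpolation=cv2.INTER_CUBIC)
cv2.imwrite("pics/crop1.png",a)
d=down(-FY)
delta([400,420,350],d); delta([652,139,350],d)
E
```

```text
xyz cm [11.3, -27.26, -12.08] rot [0.0, 0.0, -0.517]
xyz cm [31.6, -59.08, -12.08] rot [0.0, 0.0, -0.517]
```

View pics/crop1.png

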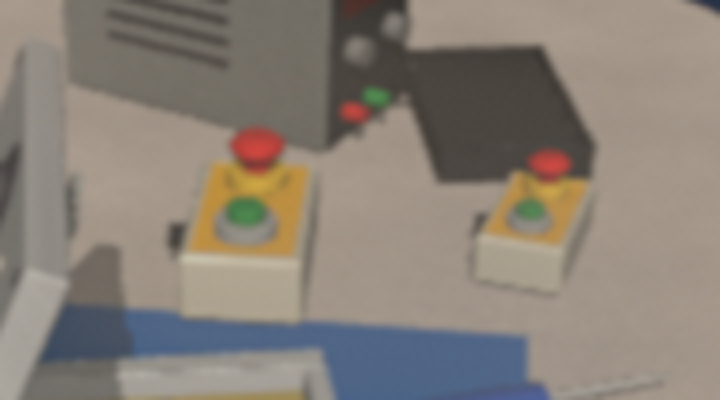

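The left box, with its green button at crop (247,213), is clearly the larger station. Its distance to the robot matches the net's (562,-350). Now I'll rise, turn, and go behind the lid's left corner.

Call:
apply_moves --steps '[{"hand": 0, "xyz": [2, -5, -4], "delta_rot": [0, 0, -0.1]}, {"hand": 0, "xyz": [5, -10, -8], "delta_rot": [0, 0, -0.2]}, {"hand": 0, "xyz": [8, -14, -12], "delta_rot": [0, 0, -0.3]}, {"hand": 0, "xyz": [10, -18, -12], "delta_rot": [0, 0, -0.4]}, {"hand": 0, "xyz": [12, -22, -12], "delta_rot": [0, 0, -0.517]}, {"hand": 0, "xyz": [31.6, -59, -12], "delta_rot": [0, 0, -0.517]}, {"hand": 0, "xyz": [31.6, -59, -12], "delta_rot": [0, 0, -0.517]}, {"hand": 0, "xyz": [31.6, -59, -12], "delta_rot": [0, 0, -0.517]}, {"hand": 0, "xyz": [31.6, -59, -12], "delta_rot": [0, 0, -0.517]}, {"hand": 0, "xyz": [31.6, -59, -12], "delta_rot": [0, 0, -0.517]}, {"hand": 0, "xyz": [31.6, -59, -12], "delta_rot": [0, 0, -0.517]}, {"hand": 0, "xyz": [31.6, -59, -12], "delta_rot": [0, 0, -0.517]}]'

```text
clock: 2.05
position: [508.3, 274.8, 342.0]
ee_rot: [0.788, -0.615, 0.0, -0.0]
contact_force: [-0.3, 1.5, 0.1]
gripper_width: 0.1
```

```bash
python3 - <<'E'
from h import *
d=down(-FY)
delta([652,139,350],d)
E
```

```text
xyz cm [16.66, -10.64, -0.8] rot [-0.001, 0.0, 0.0]
```

Call:
apply_moves --steps '[{"hand": 0, "xyz": [0, -4, 0], "delta_rot": [0, 0, 0]}, {"hand": 0, "xyz": [3, -8, 0], "delta_rot": [0, 0, 0]}, {"hand": 0, "xyz": [6, -10.6, 0], "delta_rot": [0, 0, 0]}, {"hand": 0, "xyz": [10, -10.6, 0], "delta_rot": [0, 0, 0]}, {"hand": 0, "xyz": [14, -10.6, 0], "delta_rot": [0, 0, 0]}, {"hand": 0, "xyz": [16.7, -10.6, 0], "delta_rot": [0, 0, 0]}, {"hand": 0, "xyz": [16.7, -10.6, 0], "delta_rot": [0, 0, 0]}, {"hand": 0, "xyz": [16.7, -10.6, 0], "delta_rot": [0, 0, 0]}]'

```text
clock: 2.72
position: [651.0, 138.5, 341.5]
ee_rot: [0.787, -0.617, -0.0, 0.0]
contact_force: [0.3, -0.2, 0.5]
gripper_width: 0.0
```

```bash
python3 - <<'E'
from h import *
print(telemetry.read_state()["position"])
for n in ["side","top"]:
    p=get_image(n); cv2.imwrite(f"pics/{n}1.png",p["frame"])
    for l in ["lid_corner_left","lid_corner_right","clamp_axis"]:
        print(l,[(np.round(d["xyz"]).tolist(),round(d["confidence"],2)) for d in nets.pinpoint(p,l)[:2]])
E
```

```text
[651.00194032 138.52357496 341.45289598]
lid_corner_left [([607.0, 126.0, 264.0], 0.73)]
lid_corner_right [([653.0, -58.0, 269.0], 0.96)]
clamp_axis [([656.0, 39.0, 262.0], 0.91)]
lid_corner_left [([602.0, 128.0, 268.0], 0.58)]
lid_corner_right [([652.0, -58.0, 266.0], 0.76)]
clamp_axis [([660.0, 36.0, 259.0], 0.92)]
```

View pics/side1.png

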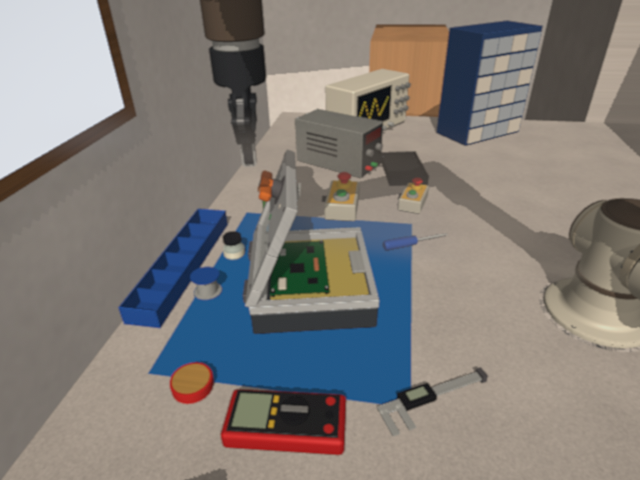

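The closed gripper is behind and above the lid's left corner, with its tip at (248,162). Next I'll compute the closing arc.

```bash
python3 - <<'E'
from h import *
s=telemetry.read_state(); p0=s["position"]; r=R.from_quat(s["ee_rot"])
H=HINGE+95*FY
for th in list(np.arange(1.25,-0.01,-0.1))+[0,-0.03]:
    rho=188; c=H-FX*(rho*np.cos(th)-20*np.sin(th))+np.array([0,0,rho*np.sin(th)+20*np.cos(th)])
    t=c+FX*10*np.sin(max(th,0))+[0,0,22]
    print(round(th,2),np.round(r.inv().apply(t-p0)/10,2), np.round(t))
E
```

```text
1.25 [0.22 1.83 5.49] [633. 135. 287.]
1.15 [0.21 3.69 5.99] [615. 130. 282.]
1.05 [0.21 5.51 6.66] [597. 126. 275.]
0.95 [0.21 7.25 7.51] [581. 122. 267.]
0.85 [0.2  8.91 8.52] [564. 118. 256.]
0.75 [ 0.2  10.46  9.69] [549. 114. 245.]
0.65 [ 0.2  11.9  10.99] [535. 110. 232.]
0.55 [ 0.2  13.21 12.43] [523. 107. 217.]
0.45 [ 0.19 14.38 13.99] [511. 104. 202.]
0.35 [ 0.19 15.39 15.64] [502. 102. 185.]
0.25 [ 0.19 16.23 17.37] [493. 100. 168.]
0.15 [ 0.19 16.89 19.18] [487.  98. 150.]
0.05 [ 0.19 17.38 21.03] [482.  97. 131.]
0 [ 0.19 17.55 21.96] [481.  97. 122.]
-0.03 [ 0.19 17.61 22.53] [480.  96. 116.]
```

Call:
apply_moves --steps '[{"hand": 0, "xyz": [0.2, 0, 3], "delta_rot": [0, 0, 0]}, {"hand": 0, "xyz": [0.2, 0, 6], "delta_rot": [0, 0, 0]}, {"hand": 0, "xyz": [0.2, 1.0, 6], "delta_rot": [0, 0, 0]}, {"hand": 0, "xyz": [0.2, 1.9, 6], "delta_rot": [0, 0, 0]}, {"hand": 0, "xyz": [0.2, 2.8, 6], "delta_rot": [0, 0, 0]}, {"hand": 0, "xyz": [0.2, 3.7, 6.1], "delta_rot": [0, 0, 0]}, {"hand": 0, "xyz": [0.2, 4.6, 6.4], "delta_rot": [0, 0, 0]}, {"hand": 0, "xyz": [0.2, 5.5, 6.7], "delta_rot": [0, 0, 0]}, {"hand": 0, "xyz": [0.2, 6.4, 7.1], "delta_rot": [0, 0, 0]}, {"hand": 0, "xyz": [0.2, 7.25, 7.5], "delta_rot": [0, 0, 0]}]'

```text
clock: 3.95
position: [582.7, 121.5, 271.1]
ee_rot: [0.789, -0.615, 0.003, -0.005]
contact_force: [0.7, 1.0, 6.7]
gripper_width: -0.2
```

```bash
python3 - <<'E'
from h import *
s=telemetry.read_state();print(s["position"],s["contact_force"])
p=get_image("side"); cv2.imwrite(f"pics/side2.png",p["frame"])
for l in ["lid_corner_left","lid_corner_right","clamp_axis"]:
        print(l,[(np.round(d["xyz"]).tolist(),round(d["confidence"],2)) for d in nets.pinpoint(p,l)[:2]])
E
```

```text
[582.65102005 121.54099219 271.05476435] [0.68269581 0.97095219 6.67053813]
lid_corner_left [([586.0, 124.0, 259.0], 0.9), ([630.0, 86.0, 255.0], 0.33)]
lid_corner_right [([632.0, -67.0, 259.0], 0.79), ([746.0, 298.0, -4.0], 0.73)]
clamp_axis [([640.0, 35.0, 261.0], 0.73)]
```

View pics/side2.png

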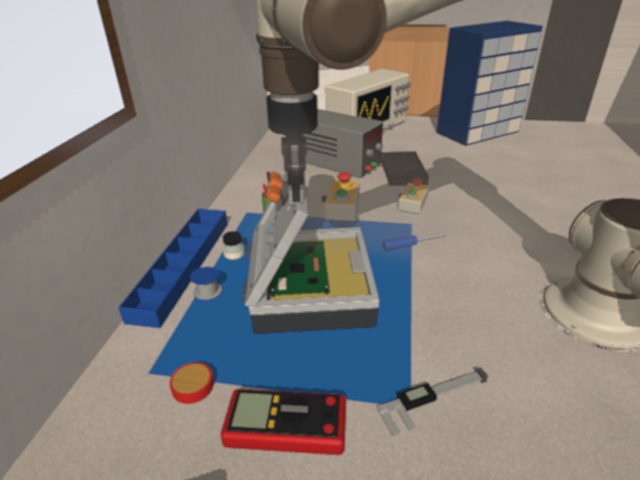

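The lid is coming down (about 1.0 rad) and the finger is seated on it at (297,197). I'll continue the arc.

Call:
apply_moves --steps '[{"hand": 0, "xyz": [0, 0.8, 0.5], "delta_rot": [0, 0, 0]}, {"hand": 0, "xyz": [0, 1.65, 1.0], "delta_rot": [0, 0, 0]}, {"hand": 0, "xyz": [0, 2.4, 1.6], "delta_rot": [0, 0, 0]}, {"hand": 0, "xyz": [0, 3.2, 2.2], "delta_rot": [0, 0, 0]}, {"hand": 0, "xyz": [0, 3.9, 2.8], "delta_rot": [0, 0, 0]}, {"hand": 0, "xyz": [0, 4.6, 3.5], "delta_rot": [0, 0, 0]}, {"hand": 0, "xyz": [0, 5.3, 4.2], "delta_rot": [0, 0, 0]}, {"hand": 0, "xyz": [0, 5.95, 4.9], "delta_rot": [0, 0, 0]}, {"hand": 0, "xyz": [0, 6.5, 5.7], "delta_rot": [0, 0, 0]}, {"hand": 0, "xyz": [0, 7.1, 6.5], "delta_rot": [0, 0, 0]}, {"hand": 0, "xyz": [0, 7.6, 7.3], "delta_rot": [0, 0, 0]}, {"hand": 0, "xyz": [0, 8.1, 8.1], "delta_rot": [0, 0, 0]}]'

```text
clock: 5.15
position: [502.4, 101.2, 185.9]
ee_rot: [0.788, -0.615, 0.0, -0.001]
contact_force: [-0.7, 0.9, 3.7]
gripper_width: 0.2
```

```bash
python3 - <<'E'
from h import *
s=telemetry.read_state();print(s["position"],s["contact_force"])
p=get_image("side"); cv2.imwrite(f"pics/side3.png",p["frame"])
for l in ["lid_corner_left","lid_corner_right","clamp_axis"]:
        print(l,[(np.round(d["xyz"]).tolist(),round(d["confidence"],2)) for d in nets.pinpoint(p,l)[:2]])
E
```

```text
[502.39419539 101.19913436 185.89411558] [-0.71388148  0.87764671  3.71525478]
lid_corner_left [([501.0, 104.0, 182.0], 0.84)]
lid_corner_right [([547.0, -87.0, 187.0], 0.73), ([544.0, 65.0, 200.0], 0.2)]
clamp_axis [([554.0, 14.0, 204.0], 0.69)]
```

View pics/side3.png

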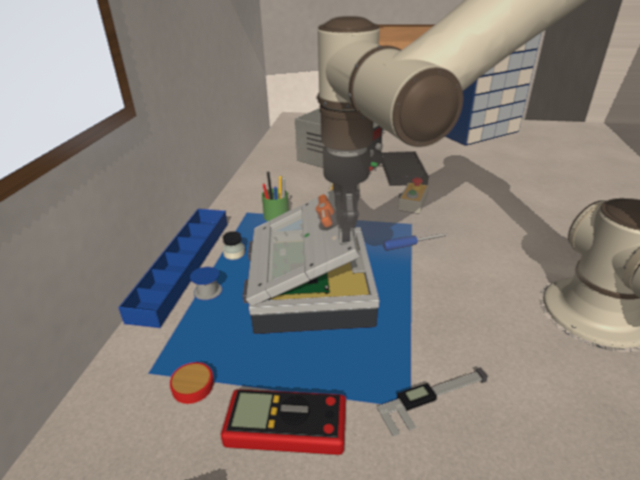

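Lid at about 0.37 rad, still following the finger near its edge at (348,240). I'll finish the arc slowly and press slightly past level.

Call:
apply_moves --steps '[{"hand": 0, "xyz": [0, 0.3, 0.8], "delta_rot": [0, 0, 0]}, {"hand": 0, "xyz": [0, 0.6, 1.6], "delta_rot": [0, 0, 0]}, {"hand": 0, "xyz": [0, 0.9, 2.4], "delta_rot": [0, 0, 0]}, {"hand": 0, "xyz": [0, 1.1, 3.2], "delta_rot": [0, 0, 0]}, {"hand": 0, "xyz": [0, 1.3, 4.0], "delta_rot": [0, 0, 0]}, {"hand": 0, "xyz": [0, 1.4, 4.7], "delta_rot": [0, 0, 0]}, {"hand": 0, "xyz": [0, 1.5, 5.3], "delta_rot": [0, 0, 0]}, {"hand": 0, "xyz": [0, 1.5, 5.8], "delta_rot": [0, 0, 0]}, {"hand": 0, "xyz": [0, 1.5, 6.2], "delta_rot": [0, 0, 0]}, {"hand": 0, "xyz": [0, 1.5, 6.5], "delta_rot": [0, 0, 0]}]'

```text
clock: 6.18
position: [487.6, 97.3, 120.0]
ee_rot: [0.788, -0.615, -0.0, 0.0]
contact_force: [-1.3, 0.0, 1.0]
gripper_width: -0.0
```

Call:
apply_moves --steps '[{"hand": 0, "xyz": [0, 0, 0.2], "delta_rot": [0, 0, 0]}, {"hand": 0, "xyz": [0, 0, 0.4], "delta_rot": [0, 0, 0]}, {"hand": 0, "xyz": [0, 0, 0.4], "delta_rot": [0, 0, 0]}]'

```text
clock: 6.43
position: [487.8, 97.4, 116.3]
ee_rot: [0.788, -0.615, 0.0, -0.0]
contact_force: [0.2, 0.3, 0.9]
gripper_width: 0.0
```

```bash
python3 - <<'E'
from h import *
s=telemetry.read_state();print(s["position"],s["contact_force"])
for n in ["side","top"]:
  p=get_image(n); cv2.imwrite(f"pics/{n}4.png",p["frame"])
  for l in ["lid_hinge","lid_corner_left","lid_corner_right","clamp_axis","clamp_left_end","start_top","stop_top"]:
        print(l,[(np.round(d["xyz"]).tolist(),round(d["confidence"],2)) for d in nets.pinpoint(p,l)[:2]])
E
```

```text
[487.76265864  97.39646658 116.27730657] [0.19759489 0.29346925 0.88315259]
lid_hinge [([685.0, 48.0, 84.0], 0.79)]
lid_corner_left [([474.0, 98.0, 116.0], 0.65)]
lid_corner_right [([521.0, -89.0, 117.0], 0.76)]
clamp_axis [([514.0, 8.0, 148.0], 0.75)]
clamp_left_end [([511.0, 60.0, 140.0], 0.75), ([361.0, -197.0, -1.0], 0.61)]
start_top []
stop_top []
lid_hinge [([687.0, 50.0, 79.0], 0.93), ([558.0, -311.0, 74.0], 0.75)]
lid_corner_left [([474.0, 95.0, 124.0], 0.64)]
lid_corner_right [([521.0, -90.0, 118.0], 0.65), ([564.0, -393.0, 89.0], 0.64)]
clamp_axis [([518.0, 6.0, 143.0], 0.96)]
clamp_left_end [([507.0, 54.0, 141.0], 0.63)]
start_top [([559.0, -312.0, 76.0], 0.65), ([374.0, -377.0, 57.0], 0.52)]
stop_top [([356.0, -433.0, 70.0], 0.63), ([566.0, -392.0, 88.0], 0.62)]
```

View pics/side4.png

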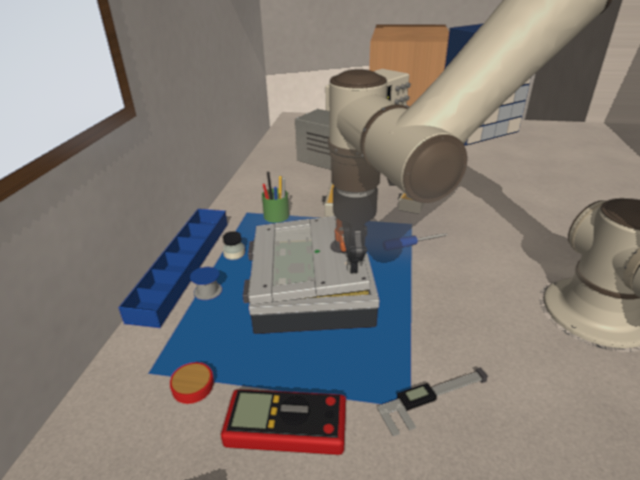

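```bash
python3 - <<'E'
from h import *
print(arm.nose_length)
s=telemetry.read_state();tp=s["position"]
for n in ["side","wrist"]:
  p=get_image(n)
  if n=="side":
    a=p["frame"].copy()
    tip=proj(p,tp-[0,0,22]);print(tip,proj(p,tp))
    for th in (0,0.08):
      for y in (125,-125):
        q=HINGE+FY*y-FX*(210*np.cos(th)-20*np.sin(th))+np.array([0,0,210*np.sin(th)+20*np.cos(th)]);print(th,y,proj(p,q))
    a=a[200:340,230:420]; cv2.imwrite("pics/c5.png",cv2.resize(a,None,fx=4,fy=4,interpolation=cv2.INTER_CUBIC))
  else: cv2.imwrite("pics/w5.png",p["frame"])
E
```

```text
22.0
[np.float64(352.539670411711), np.float64(282.22928976905877)] [np.float64(352.77927537162174), np.float64(272.98858738889385)]
0 125 [np.float64(370.6077604472432), np.float64(289.46633523166656)]
0 -125 [np.float64(352.29250504291383), np.float64(220.0531054528273)]
0.08 125 [np.float64(369.7566476155109), np.float64(282.3935182925116)]
0.08 -125 [np.float64(351.4482061855135), np.float64(213.78513682739225)]
```

View pics/c5.png

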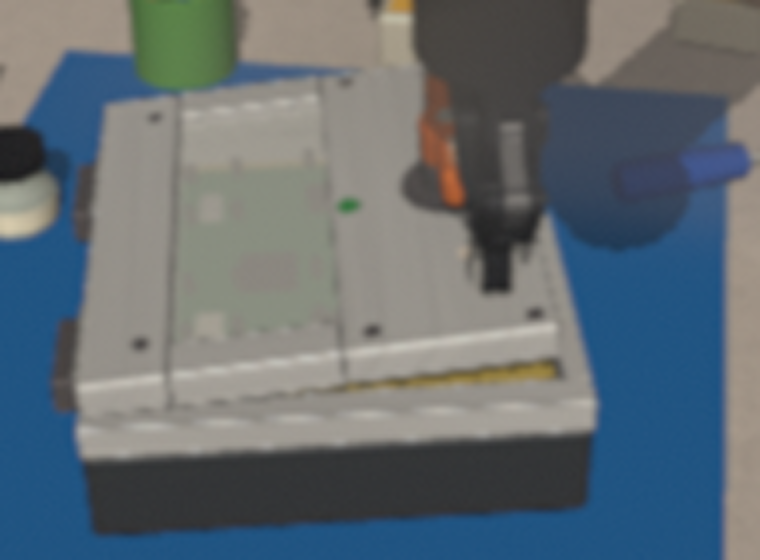

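View pics/w5.png

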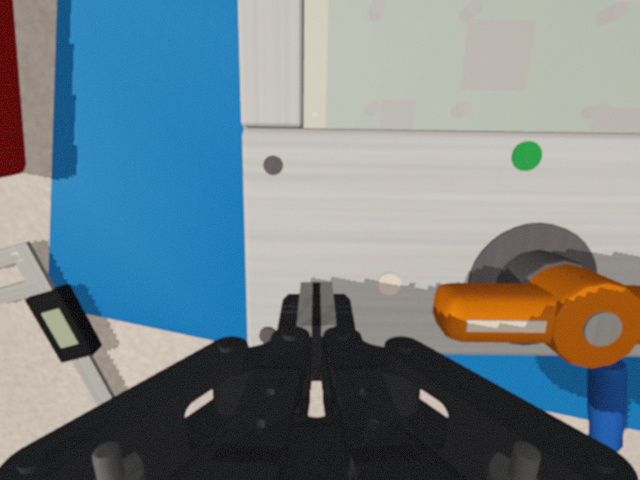

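The lid is still about 0.08 rad open: there's a gap along the front edge at crop (450,375). The visible fingertip is roughly 15–18 mm higher than telemetry with the 22 mm nose suggests. I'll keep pushing down in small steps and watch the force.

Call:
apply_moves --steps '[{"hand": 0, "xyz": [0, 0, 0.3], "delta_rot": [0, 0, 0]}, {"hand": 0, "xyz": [0, 0, 0.6], "delta_rot": [0, 0, 0]}, {"hand": 0, "xyz": [0, 0, 0.9], "delta_rot": [0, 0, 0]}, {"hand": 0, "xyz": [0, 0, 0.9], "delta_rot": [0, 0, 0]}]'

```text
clock: 7.67
position: [487.3, 97.2, 106.8]
ee_rot: [0.788, -0.615, -0.0, 0.0]
contact_force: [-0.0, 0.5, -0.3]
gripper_width: -0.1
```

```bash
cat > look.py <<'E'
import sys
from h import *
i=sys.argv[1]
s=telemetry.read_state();tp=s["position"];print(tp,s["contact_force"])
p=get_image("side");a=p["frame"]
print("tip",proj(p,tp-[0,0,22]))
a=a[190:330,220:410]; cv2.imwrite(f"pics/c{i}.png",cv2.resize(a,None,fx=4,fy=4,interpolation=cv2.INTER_CUBIC))
for l in sys.argv[2:]:
        print(l,[(np.round(d["xyz"]).tolist(),round(d["confidence"],2)) for d in nets.pinpoint(p,l)[:2]])
E
python3 look.py 6 lid_corner_left lid_corner_right clamp_axis
```

```text
[487.27468989  97.20001737 106.78943139] [-0.03529413  0.46242365 -0.34202322]
tip [np.float64(352.63411106926264), np.float64(286.2335043487995)]
lid_corner_left [([474.0, 96.0, 109.0], 0.65)]
lid_corner_right [([520.0, -91.0, 108.0], 0.56)]
clamp_axis [([515.0, 5.0, 139.0], 0.76)]
```

View pics/c6.png

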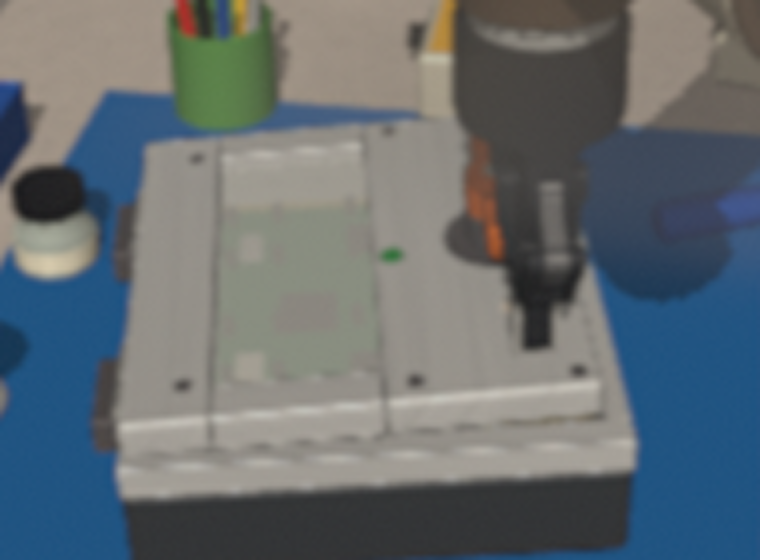

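Call:
apply_moves --steps '[{"hand": 0, "xyz": [0, 0, 0.3], "delta_rot": [0, 0, 0]}, {"hand": 0, "xyz": [0, 0, 0.5], "delta_rot": [0, 0, 0]}, {"hand": 0, "xyz": [0, 0, 0.5], "delta_rot": [0, 0, 0]}]'

```text
clock: 8.12
position: [487.6, 97.4, 102.2]
ee_rot: [0.788, -0.615, -0.0, 0.0]
contact_force: [0.0, -0.2, 0.1]
gripper_width: -0.1
```

```bash

python3 look.py 7 lid_corner_left lid_corner_right clamp_axis
```

```text
[487.56989882  97.35251782 102.19284051] [ 0.02051891 -0.23643905  0.11805877]
tip [np.float64(352.4222996245396), np.float64(288.1436376706966)]
lid_corner_left [([473.0, 100.0, 105.0], 0.72), ([585.0, 20.0, 1.0], 0.28)]
lid_corner_right [([520.0, -92.0, 105.0], 0.78)]
clamp_axis [([515.0, 9.0, 134.0], 0.51)]
```

View pics/c7.png

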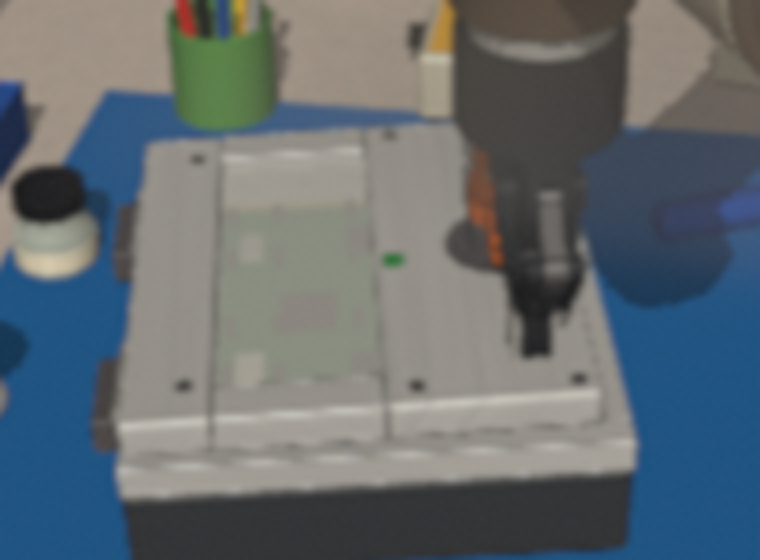

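Call:
apply_moves --steps '[{"hand": 0, "xyz": [0, 0, 0.2], "delta_rot": [0, 0, 0]}, {"hand": 0, "xyz": [0, 0, 0.3], "delta_rot": [0, 0, 0]}, {"hand": 0, "xyz": [0, 0, 0.3], "delta_rot": [0, 0, 0]}]'

```text
clock: 8.57
position: [487.6, 97.3, 99.4]
ee_rot: [0.788, -0.615, -0.0, 0.0]
contact_force: [-0.6, 0.1, 0.8]
gripper_width: 0.0
```

Call:
apply_moves --steps '[{"hand": 0, "xyz": [0, 0, 0.1], "delta_rot": [0, 0, 0]}, {"hand": 0, "xyz": [0, 0, 0.2], "delta_rot": [0, 0, 0]}, {"hand": 0, "xyz": [0, 0, 0.2], "delta_rot": [0, 0, 0]}]'

```text
clock: 8.82
position: [487.5, 97.3, 98.0]
ee_rot: [0.788, -0.615, -0.0, 0.0]
contact_force: [-1.6, 0.3, 4.4]
gripper_width: 0.0
```

Call:
apply_moves --steps '[{"hand": 0, "xyz": [0, 0, 0.2], "delta_rot": [0, 0, 0]}, {"hand": 0, "xyz": [0, 0, 0.2], "delta_rot": [0, 0, 0]}]'

```text
clock: 8.98
position: [487.6, 97.3, 97.9]
ee_rot: [0.789, -0.615, 0.0, 0.0]
contact_force: [-6.6, -0.5, 17.3]
gripper_width: -0.1
```

```bash

python3 look.py 8 lid_corner_left lid_corner_right clamp_axis clamp_left_end
```

```text
[487.55228158  97.29303326  97.87566325] [-6.6109188  -0.50157471 17.25610752]
tip [np.float64(352.38939580685906), np.float64(289.8752702985827)]
lid_corner_left [([470.0, 99.0, 100.0], 0.87), ([743.0, -284.0, 4.0], 0.53)]
lid_corner_right [([519.0, -90.0, 101.0], 0.82), ([364.0, -197.0, -1.0], 0.66)]
clamp_axis [([514.0, 6.0, 132.0], 0.45), ([742.0, 302.0, -0.0], 0.33)]
clamp_left_end [([503.0, 56.0, 126.0], 0.68)]
```

View pics/c8.png

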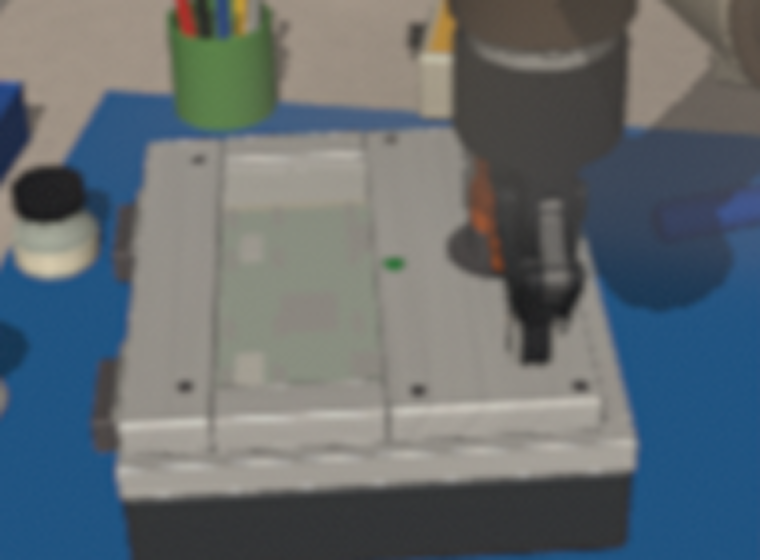

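Firm stop at 17 N with the corners at z≈100, so the lid is shut. Fingertip height is therefore about TCP z + 2, not − 22. I'll check for a lateral offset too, using the visible tip at (354,280), before working the handle.

```bash

python3 - <<'E'
from h import *
p=get_image("side")
for uv in [(350,280),(354,280),(357,280)]: print(ray(p,*uv,100))
w=get_image("wrist"); cv2.imwrite("pics/w9.png",w["frame"]); print(w["origin"],w["orientation"],w["fx"])
tp=telemetry.read_state()["position"]
for dz in(0,22): print(proj(w,tp-[0,0,dz]))
ca=HINGE-175*FX; ca[2]=128; print("clamp pred",ca, proj(w,ca))
for l in ["clamp_axis","clamp_left_end"]:
    print(l,[(np.round(d["xyz"]).tolist(),round(d["confidence"],2)) for d in nets.pinpoint(w,l)[:2]])
E
```

```text
[492.47765811  98.11142309 100.        ]
[485.02004516  97.01403619 100.        ]
[479.42967029  96.19141316 100.        ]
[562.25640597 115.74048031 242.34601904] [ 0.77927508 -0.60813745 -0.09283287  0.11950421] 364.1004852240226
[np.float64(315.10749357918456), np.float64(299.3427477072117)]
[np.float64(315.17654445377275), np.float64(278.2845345421546)]
clamp pred [516.22596813   7.55264316 128.        ] [np.float64(577.5314912243944), np.float64(324.5340276538915)]
clamp_axis [([516.0, 9.0, 129.0], 0.97)]
clamp_left_end [([504.0, 58.0, 128.0], 0.57)]
```

View pics/w9.png

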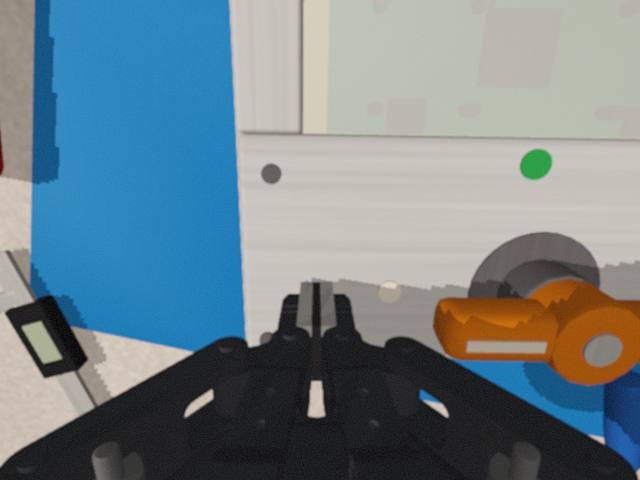

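Laterally the calibration agrees: tip ≈ TCP xy, and the clamp axis is at (516,8,129), as the geometry predicts. The white line is on the bar's left end at (505,347) in the wrist view. Next, the path to push that end clockwise from the front.

```bash

python3 - <<'E'
from h import *
tp=telemetry.read_state()["position"]; ax=np.array([516,7.8,0])
f=lambda q:np.array([(q-ax)@FX,(q-ax)@FY])
c=f(np.array([*tp[:2],0])); print("now fx,fy",c)
for ph in [0]+list(np.arange(0,1.46,.1)):
    b=np.array([np.sin(ph),np.cos(ph)]);n=np.array([np.cos(ph),-np.sin(ph)])
    off=9+11*np.cos(ph)+10*np.sin(ph); q=40*b-off*n
    d=q-c; print(round(ph,2),"tool x",round(-d[1]/10,2),"tool y",round(-d[0]/10,2))
E
```

```text
now fx,fy [-5.8659613  93.74821455]
0 tool x 5.37 tool y 1.41
0.0 tool x 5.37 tool y 1.41
0.1 tool x 5.19 tool y 1.1
0.2 tool x 5.02 tool y 0.75
0.3 tool x 4.89 tool y 0.38
0.4 tool x 4.79 tool y -0.02
0.5 tool x 4.74 tool y -0.45
0.6 tool x 4.73 tool y -0.89
0.7 tool x 4.78 tool y -1.34
0.8 tool x 4.88 tool y -1.8
0.9 tool x 5.03 tool y -2.25
1.0 tool x 5.25 tool y -2.69
1.1 tool x 5.52 tool y -3.11
1.2 tool x 5.85 tool y -3.51
1.3 tool x 6.23 tool y -3.86
1.4 tool x 6.65 tool y -4.18
```

Call:
apply_moves --steps '[{"hand": 0, "xyz": [0, 0, -1.2], "delta_rot": [0, 0, 0]}, {"hand": 0, "xyz": [0, 0, -2.4], "delta_rot": [0, 0, 0]}, {"hand": 0, "xyz": [0, 1.5, -2.4], "delta_rot": [0, 0, 0]}, {"hand": 0, "xyz": [0, 3.0, -2.4], "delta_rot": [0, 0, 0]}, {"hand": 0, "xyz": [2, 3.0, -2.4], "delta_rot": [0, 0, 0]}, {"hand": 0, "xyz": [4, 3.0, -2.4], "delta_rot": [0, 0, 0]}, {"hand": 0, "xyz": [5.3, 3.0, -2.4], "delta_rot": [0, 0, 0]}, {"hand": 0, "xyz": [5.3, 3.0, -2.4], "delta_rot": [0, 0, 0]}]'

```text
clock: 10.1
position: [471.5, 37.2, 119.4]
ee_rot: [0.788, -0.616, -0.0, 0.0]
contact_force: [0.6, -0.3, 0.6]
gripper_width: 0.0
```

```bash

python3 look.py 10 lid_corner_left lid_corner_right clamp_axis clamp_left_end;  python3 - <<'E'
from h import *
w=get_image("wrist"); cv2.imwrite("pics/w10.png",w["frame"])
E
```

```text
[471.47456958  37.17068772 119.42518088] [ 0.62539204 -0.25239491  0.5518363 ]
tip [np.float64(363.96688896251646), np.float64(263.1488819167258)]
lid_corner_left [([475.0, 96.0, 97.0], 0.58), ([558.0, 354.0, -0.0], 0.28)]
lid_corner_right [([517.0, -91.0, 99.0], 0.63)]
clamp_axis [([513.0, 5.0, 129.0], 0.75)]
clamp_left_end [([503.0, 59.0, 125.0], 0.98)]
```

View pics/c10.png

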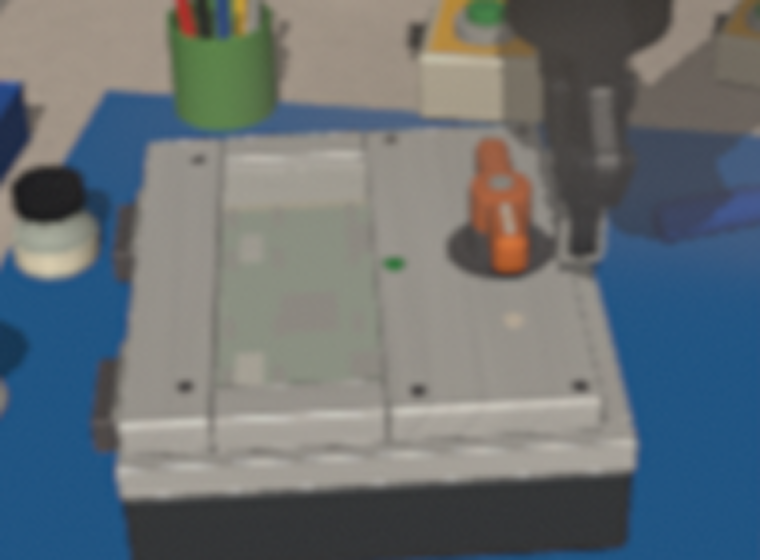

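View pics/w10.png

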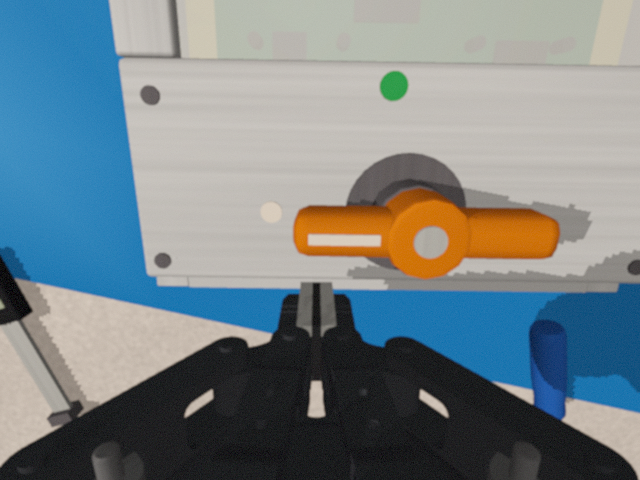

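Lid shut, and the finger stands in front of the bar's white-marked end with the bar untouched. Now I'll push it round.

Call:
apply_moves --steps '[{"hand": 0, "xyz": [0, -0.8, 0], "delta_rot": [0, 0, 0]}, {"hand": 0, "xyz": [0, -1.6, 0], "delta_rot": [0, 0, 0]}, {"hand": 0, "xyz": [-0.1, -1.9, 0], "delta_rot": [0, 0, 0]}, {"hand": 0, "xyz": [-0.3, -2.25, 0], "delta_rot": [0, 0, 0]}, {"hand": 0, "xyz": [-0.4, -2.6, 0], "delta_rot": [0, 0, 0]}, {"hand": 0, "xyz": [-0.5, -3.0, 0], "delta_rot": [0, 0, 0]}, {"hand": 0, "xyz": [-0.55, -3.45, 0], "delta_rot": [0, 0, 0]}, {"hand": 0, "xyz": [-0.55, -3.9, 0], "delta_rot": [0, 0, 0]}]'

```text
clock: 11.07
position: [503.1, 51.3, 117.9]
ee_rot: [0.788, -0.616, -0.003, 0.006]
contact_force: [-9.2, -3.6, 2.5]
gripper_width: -0.2
```

```bash

python3 look.py 11 lid_corner_left clamp_axis clamp_left_end;  python3 - <<'E'
from h import *
w=get_image("wrist"); cv2.imwrite("pics/w11.png",w["frame"])
E
```

```text
[503.1439288   51.25269075 117.94662821] [-9.19702538 -3.59654067  2.50378424]
tip [np.float64(347.31984374298577), np.float64(266.5549913286458)]
lid_corner_left [([473.0, 99.0, 101.0], 0.79)]
clamp_axis [([513.0, 8.0, 133.0], 0.46)]
clamp_left_end [([528.0, 58.0, 125.0], 0.56)]
```

View pics/w11.png

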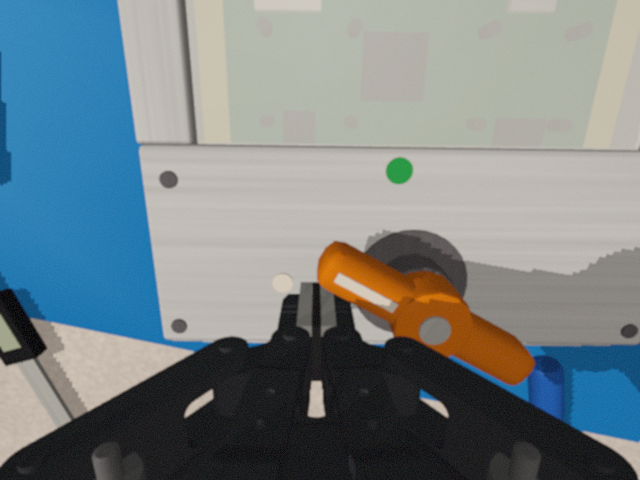

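Handle at about 0.5 rad and turning, 10 N, lid still shut. Continuing.

Call:
apply_moves --steps '[{"hand": 0, "xyz": [0.15, -0.45, 0], "delta_rot": [0, 0, 0]}, {"hand": 0, "xyz": [0.3, -0.9, 0], "delta_rot": [0, 0, 0]}, {"hand": 0, "xyz": [0.45, -1.35, 0], "delta_rot": [0, 0, 0]}, {"hand": 0, "xyz": [0.7, -1.8, 0], "delta_rot": [0, 0, 0]}, {"hand": 0, "xyz": [1.0, -2.2, 0], "delta_rot": [0, 0, 0]}, {"hand": 0, "xyz": [1.3, -2.6, 0], "delta_rot": [0, 0, 0]}, {"hand": 0, "xyz": [1.6, -2.9, 0], "delta_rot": [0, 0, 0]}, {"hand": 0, "xyz": [1.8, -3.1, 0], "delta_rot": [0, 0, 0]}]'

```text
clock: 11.98
position: [542.7, 43.4, 119.5]
ee_rot: [0.788, -0.616, -0.0, 0.0]
contact_force: [-1.8, 2.3, 0.9]
gripper_width: -0.4
```

```bash

python3 look.py 12 lid_corner_left clamp_axis clamp_left_end;  python3 - <<'E'
from h import *
w=get_image("wrist"); cv2.imwrite("pics/w12.png",w["frame"])
E
```

```text
[542.72203144  43.35500467 119.49664689] [-1.75067603  2.29364457  0.93599102]
tip [np.float64(328.19252413004943), np.float64(261.9100031861608)]
lid_corner_left []
clamp_axis [([514.0, 6.0, 130.0], 0.98)]
clamp_left_end [([560.0, 26.0, 124.0], 0.63)]
```

View pics/w12.png

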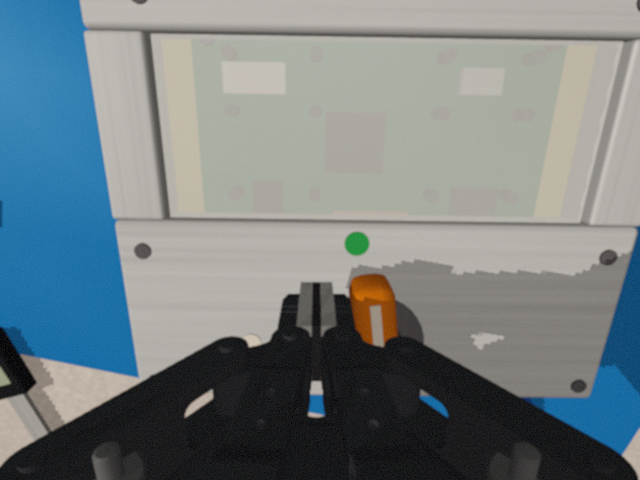

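The white end now points back at the green dot (357,243), so the clamp appears to be locked. I'll back off to the left, rise and verify.

Call:
apply_moves --steps '[{"hand": 0, "xyz": [-1, 0, 0], "delta_rot": [0, 0, 0]}, {"hand": 0, "xyz": [-2.5, 0, 0], "delta_rot": [0, 0, 0]}, {"hand": 0, "xyz": [-2.5, 0, -4], "delta_rot": [0, 0, 0]}, {"hand": 0, "xyz": [-2.5, 0, -8], "delta_rot": [0, 0, 0]}, {"hand": 0, "xyz": [-2.5, 0, -11], "delta_rot": [0, 0, 0]}, {"hand": 0, "xyz": [-2.5, 0, -11], "delta_rot": [0, 0, 0]}]'

```text
clock: 12.73
position: [539.8, 69.4, 237.3]
ee_rot: [0.789, -0.614, 0.005, -0.006]
contact_force: [1.3, 0.2, 0.2]
gripper_width: 0.1
```

```bash

python3 look.py 13 lid_corner_left lid_corner_right clamp_axis clamp_left_end;  python3 - <<'E'
from h import *
t=get_image("top");cv2.imwrite("pics/t13.png",t["frame"])
for l in ["lid_corner_left","lid_corner_right","clamp_axis","clamp_left_end","start_top","stop_top","station"]:
    print(l,[(np.round(d["xyz"]).tolist(),round(d["confidence"],2)) for d in nets.pinpoint(t,l)[:2]])
delta([560,-313,230])
E
```

```text
[539.8075589   69.37245859 237.28035038] [1.32414452 0.20371932 0.18131076]
tip [np.float64(326.96950323815724), np.float64(217.9278963734496)]
lid_corner_left [([472.0, 96.0, 98.0], 0.82)]
lid_corner_right [([519.0, -88.0, 101.0], 0.67), ([351.0, 267.0, -3.0], 0.46)]
clamp_axis [([515.0, 8.0, 131.0], 0.74)]
clamp_left_end [([562.0, 26.0, 124.0], 0.92)]
lid_corner_left [([469.0, 93.0, 105.0], 0.78), ([792.0, -85.0, 2.0], 0.64)]
lid_corner_right [([517.0, -86.0, 100.0], 0.75)]
clamp_axis [([512.0, 6.0, 128.0], 0.68)]
clamp_left_end [([563.0, 21.0, 126.0], 0.9)]
start_top [([373.0, -377.0, 59.0], 0.66), ([561.0, -309.0, 77.0], 0.64)]
stop_top [([567.0, -391.0, 91.0], 0.69), ([359.0, -432.0, 70.0], 0.43)]
station [([369.0, -407.0, 1.0], 0.68), ([562.0, -347.0, 6.0], 0.65)]
xyz cm [37.51, 6.93, -0.07] rot [0.0, 0.0, 0.0]
```

View pics/c13.png

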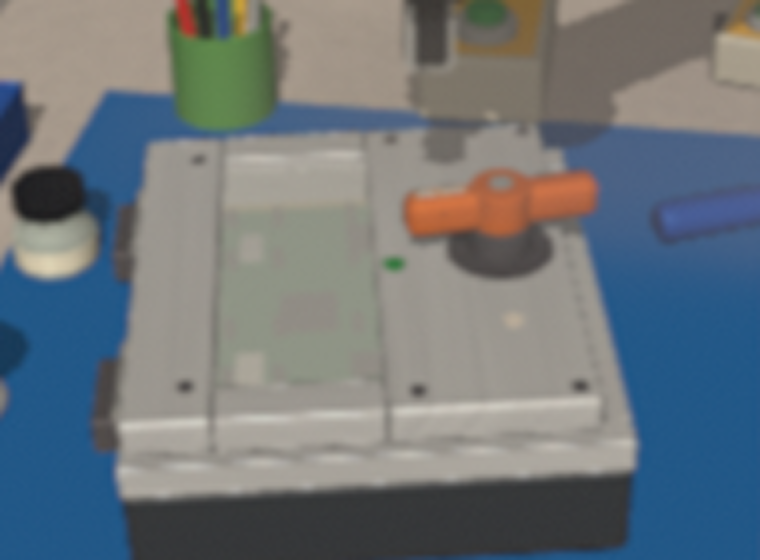

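The lid is shut (corners z≈98–105). The handle stays in the locked position after release, with its white end at (562,24), i.e. about 1.4 rad. Now I'll refine the start button position from the green pixels.

```bash

python3 - <<'E'
from h import *
for n in ["top","side"]:
    t=get_image(n); f=t["frame"].astype(int); b,g,r=f[...,0],f[...,1],f[...,2]
    u,v=proj(t,[560,-312,72]); print(n,u,v)
    m=((g>r+25)&(g>b+5)).astype(np.uint8)
    k,lab,st,ce=cv2.connectedComponentsWithStats(m)
    for i in range(1,k):
        if np.hypot(*(ce[i]-[u,v]))<15 and st[i][4]>5: print(ce[i],st[i], ray(t,*ce[i],68))
E
```

```text
top 454.23794917827826 245.51865472625516
[455.16504854 244.08737864] [450 239  11  11 103] [ 563.70362883 -315.56225261   68.        ]
side 342.32381396836155 191.95857997004774
[341.33333333 193.16666667] [339 192   5   3  12] [ 562.70103434 -312.34285697   68.        ]
```

Call:
apply_moves --steps '[{"hand": 0, "xyz": [4, 1, 0], "delta_rot": [0, 0, 0]}, {"hand": 0, "xyz": [8, 2, 0], "delta_rot": [0, 0, 0]}, {"hand": 0, "xyz": [12, 3, 0], "delta_rot": [0, 0, 0]}, {"hand": 0, "xyz": [16, 4, 0], "delta_rot": [0, 0, 0]}, {"hand": 0, "xyz": [20, 5, 0], "delta_rot": [0, 0, 0]}, {"hand": 0, "xyz": [24, 6, 0], "delta_rot": [0, 0, 0]}, {"hand": 0, "xyz": [28, 6.9, 0], "delta_rot": [0, 0, 0]}, {"hand": 0, "xyz": [32, 6.9, 0], "delta_rot": [0, 0, 0]}, {"hand": 0, "xyz": [36, 6.9, 0], "delta_rot": [0, 0, 0]}, {"hand": 0, "xyz": [37.5, 6.9, 0], "delta_rot": [0, 0, 0]}, {"hand": 0, "xyz": [37.5, 6.9, 0], "delta_rot": [0, 0, 0]}]'

```text
clock: 14.4
position: [560.4, -316.3, 228.3]
ee_rot: [0.787, -0.617, -0.0, 0.0]
contact_force: [0.3, 0.4, -0.8]
gripper_width: 0.3
```

```bash

python3 - <<'E'
from h import *
s=telemetry.read_state(); tp=s["position"]; print(tp)
w=get_image("wrist"); cv2.imwrite("pics/w14.png",w["frame"])
f=w["frame"].astype(int); b,g,r=f[...,0],f[...,1],f[...,2]
m=((g>r+40)&(g>b+20)).astype(np.uint8)
k,lab,st,ce=cv2.connectedComponentsWithStats(m)
for i in range(1,k):
    if st[i][4]>100: print(ce[i],st[i],ray(w,*ce[i],70))
print(proj(w,[560,-312,70]))
for l in ["start_top","stop_top"]:
    print(l,[(np.round(d["xyz"]).tolist(),round(d["confidence"],2)) for d in nets.pinpoint(w,l)[:2]])
E
```

```text
[ 560.41792899 -316.34275267  228.33389671]
[318.96671949   7.37559429] [288   0  74  21 631] [ 709.68893714 -282.5045923    70.        ]
[313.80744544 206.12580231] [299 191  31  31 779] [ 564.03568055 -313.99379782   70.        ]
[555.8852459  320.10382514] [547 312  19  19 183] [ 511.00493189 -562.16059384   70.        ]
[np.float64(310.43183983654495), np.float64(210.04829436278445)]
start_top [([566.0, -317.0, 78.0], 0.72)]
stop_top [([568.0, -388.0, 95.0], 0.79)]
```

View pics/w14.png

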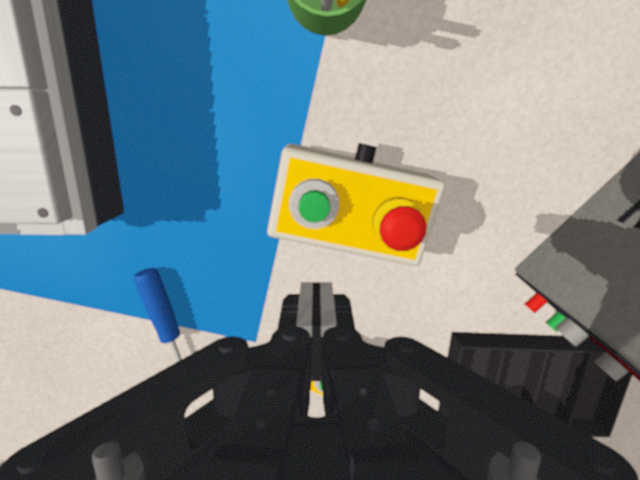

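The start button sits at (564,-314), and I need about 3 mm of correction. The red button is 76 mm to the right at (402,228), clear of the closed fingers. I'll descend to just above it.

Call:
apply_moves --steps '[{"hand": 0, "xyz": [-0.1, -0.3, 4], "delta_rot": [0, 0, 0]}, {"hand": 0, "xyz": [-0.1, -0.3, 8], "delta_rot": [0, 0, 0]}, {"hand": 0, "xyz": [-0.1, -0.3, 11], "delta_rot": [0, 0, 0]}, {"hand": 0, "xyz": [-0.1, -0.3, 12.8], "delta_rot": [0, 0, 0]}, {"hand": 0, "xyz": [-0.1, -0.3, 13.0], "delta_rot": [0, 0, 0]}, {"hand": 0, "xyz": [-0.1, -0.3, 13.0], "delta_rot": [0, 0, 0]}]'

```text
clock: 15.05
position: [562.8, -309.8, 99.2]
ee_rot: [0.789, -0.615, -0.001, 0.001]
contact_force: [0.1, -0.6, 0.6]
gripper_width: 0.2
```

```bash

python3 - <<'E'
from h import *
s=telemetry.read_state(); tp=s["position"]; print(tp,s["contact_force"])
w=get_image("side"); a=w["frame"][120:220,290:400]; cv2.imwrite("pics/c15.png",cv2.resize(a,None,fx=6,fy=6,interpolation=cv2.INTER_CUBIC))
E
```

```text
[ 562.79619336 -309.76326275   99.23899348] [ 0.08972636 -0.63715071  0.59785953]
```

View pics/c15.png

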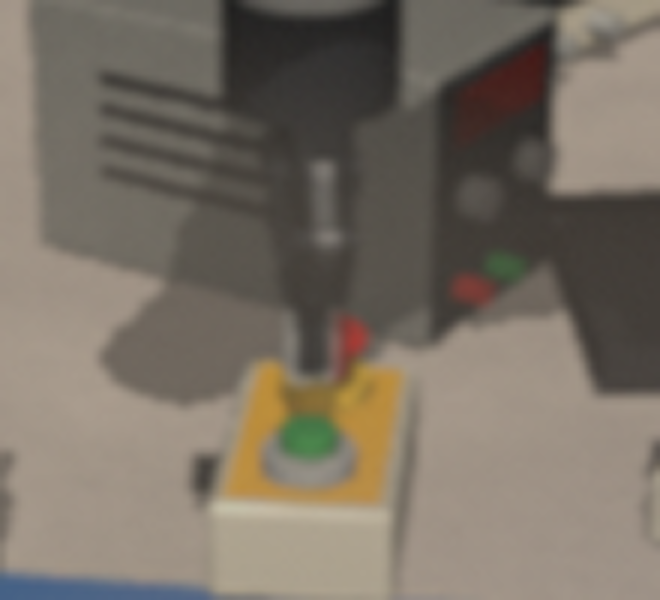

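Call:
apply_moves --steps '[{"hand": 0, "xyz": [0.4, 0, 1.0], "delta_rot": [0, 0, 0]}, {"hand": 0, "xyz": [0.4, 0, 2.0], "delta_rot": [0, 0, 0]}, {"hand": 0, "xyz": [0.4, 0, 2.6], "delta_rot": [0, 0, 0]}, {"hand": 0, "xyz": [0.4, 0, 2.6], "delta_rot": [0, 0, 0]}]'

```text
clock: 15.43
position: [563.4, -314.8, 72.3]
ee_rot: [0.788, -0.616, -0.001, 0.0]
contact_force: [-0.5, 1.2, 1.4]
gripper_width: -0.1
```

```bash

python3 - <<'E'
from h import *
s=telemetry.read_state(); tp=s["position"]; print(tp,s["contact_force"])
w=get_image("side"); a=w["frame"][120:220,290:400]; cv2.imwrite("pics/c16.png",cv2.resize(a,None,fx=6,fy=6,interpolation=cv2.INTER_CUBIC))
E
```

```text
[ 563.417066   -314.76896337   72.30768786] [-0.4825864   1.24429201  1.39706863]
```

View pics/c16.png

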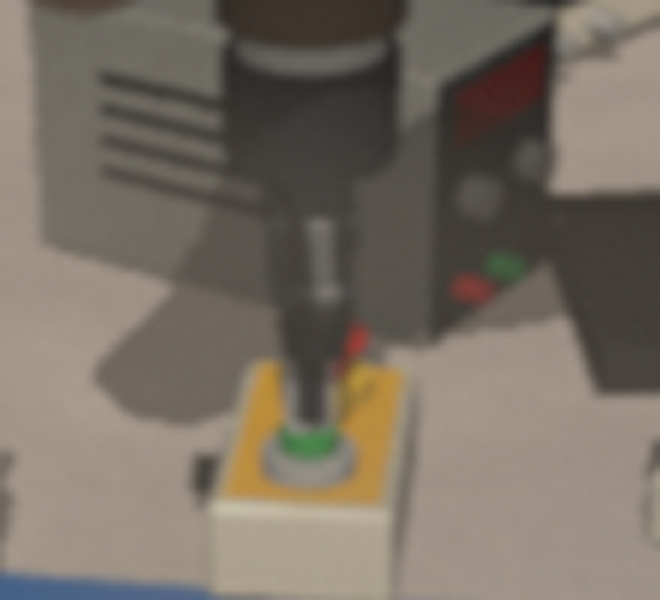

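The tip is centred on the green button and about to touch (crop (310,425)). Pressing in small steps.

Call:
apply_moves --steps '[{"hand": 0, "xyz": [0, 0, 0.2], "delta_rot": [0, 0, 0]}, {"hand": 0, "xyz": [0, 0, 0.4], "delta_rot": [0, 0, 0]}, {"hand": 0, "xyz": [0, 0, 0.6], "delta_rot": [0, 0, 0]}, {"hand": 0, "xyz": [0, 0, 0.6], "delta_rot": [0, 0, 0]}]'

```text
clock: 15.82
position: [564.2, -315.2, 68.0]
ee_rot: [0.788, -0.615, 0.0, 0.0]
contact_force: [-1.3, 0.5, 4.0]
gripper_width: 0.3
```

Call:
apply_moves --steps '[{"hand": 0, "xyz": [0, 0, 0.2], "delta_rot": [0, 0, 0]}, {"hand": 0, "xyz": [0, 0, 0.3], "delta_rot": [0, 0, 0]}, {"hand": 0, "xyz": [0, 0, 0.3], "delta_rot": [0, 0, 0]}]'

```text
clock: 16.07
position: [564.2, -315.2, 66.4]
ee_rot: [0.788, -0.615, 0.001, 0.0]
contact_force: [-3.1, 2.8, 8.8]
gripper_width: 0.0
```

Call:
apply_moves --steps '[{"hand": 0, "xyz": [0, 0, 0.2], "delta_rot": [0, 0, 0]}, {"hand": 0, "xyz": [0, 0, 0.2], "delta_rot": [0, 0, 0]}, {"hand": 0, "xyz": [0, 0, 0.2], "delta_rot": [0, 0, 0]}]'

```text
clock: 16.32
position: [564.3, -315.3, 66.3]
ee_rot: [0.789, -0.615, 0.001, 0.0]
contact_force: [-5.4, 2.8, 17.6]
gripper_width: -0.1
```

```bash

python3 - <<'E'
from h import *
s=telemetry.read_state(); tp=s["position"]; print(tp,s["contact_force"])
w=get_image("side"); a=w["frame"][120:220,290:400]; cv2.imwrite("pics/c17.png",cv2.resize(a,None,fx=6,fy=6,interpolation=cv2.INTER_CUBIC))
E
```

```text
[ 564.33457033 -315.26777823   66.3277964 ] [-5.44912059  2.77062514 17.56295558]
```

View pics/c17.png

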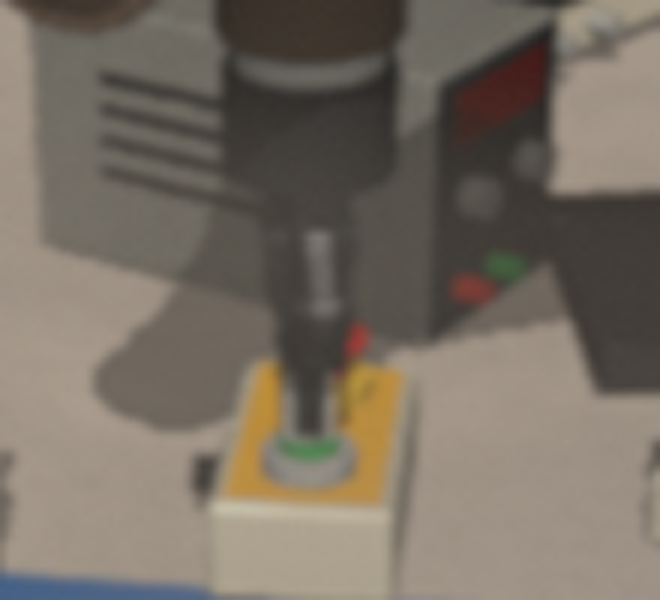

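The press hit a hard stop: z stayed at 66.3 while force doubled to 17.6 N, about 6 mm below first touch. The green cap is nearly flush with its ring at (308,448). Now I'll release and retreat upward.

Call:
apply_moves --steps '[{"hand": 0, "xyz": [0, 0, -0.6], "delta_rot": [0, 0, 0]}, {"hand": 0, "xyz": [0, 0, -2], "delta_rot": [0, 0, 0]}, {"hand": 0, "xyz": [0, 0, -5], "delta_rot": [0, 0, 0]}, {"hand": 0, "xyz": [0, 0, -9], "delta_rot": [0, 0, 0]}, {"hand": 0, "xyz": [0, 0, -13], "delta_rot": [0, 0, 0]}, {"hand": 0, "xyz": [0, 0, -16], "delta_rot": [0, 0, 0]}, {"hand": 0, "xyz": [0, 0, -16], "delta_rot": [0, 0, 0]}, {"hand": 0, "xyz": [0, 0, -16], "delta_rot": [0, 0, 0]}]'

```text
clock: 17.03
position: [565.0, -315.0, 224.7]
ee_rot: [0.788, -0.615, 0.002, -0.001]
contact_force: [-0.1, 0.9, -1.5]
gripper_width: -0.3
```

```bash

python3 - <<'E'
from h import *
s=telemetry.read_state(); print(s["position"],s["contact_force"])
w=get_image("side"); cv2.imwrite("pics/s18.png",w["frame"])
for l in ["lid_corner_left","lid_corner_right","clamp_axis","clamp_left_end","start_top"]:
    print(l,[(np.round(d["xyz"]).tolist(),round(d["confidence"],2)) for d in nets.pinpoint(w,l)[:2]])
a=w["frame"][150:320,240:440]; cv2.imwrite("pics/c18.png",cv2.resize(a,None,fx=4,fy=3.5,interpolation=cv2.INTER_CUBIC))
E
```

```text
[ 564.97109847 -315.04354074  224.69333501] [-0.06241578  0.85458945 -1.50006592]
lid_corner_left [([474.0, 95.0, 99.0], 0.88), ([741.0, 303.0, -3.0], 0.57)]
lid_corner_right [([518.0, -89.0, 102.0], 0.66)]
clamp_axis [([510.0, 8.0, 129.0], 0.64)]
clamp_left_end [([559.0, 25.0, 125.0], 0.98)]
start_top [([584.0, 25.0, -0.0], 0.57), ([562.0, -317.0, 78.0], 0.41)]
```

View pics/c18.png

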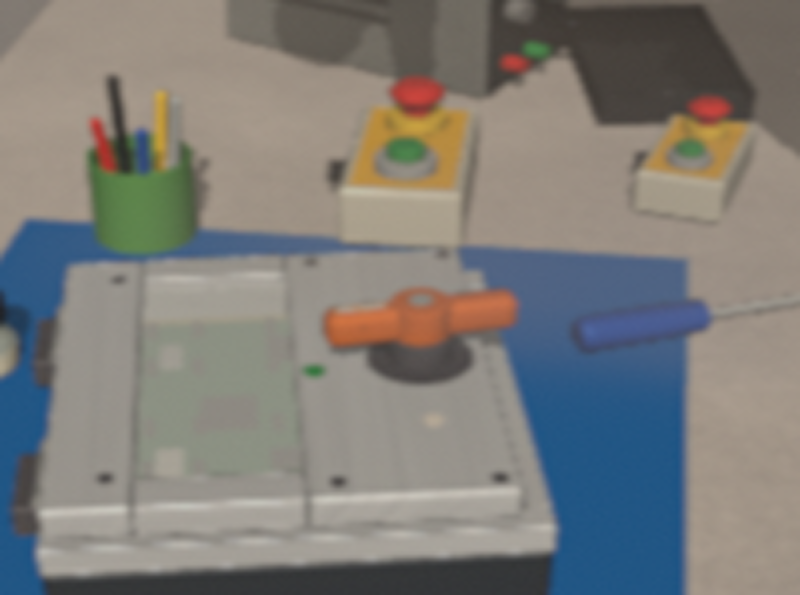

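The lid is level, the handle is locked with its white end toward the back, the green button is out again at (407,150), and the arm is clear. I'm handing in.

```bash
python3 -c "
from h import *
print(workorder.job_done())"
```

```text
the job is handed in; nothing more can be done
None
```

I shut the lid, locked the T-handle, and pressed and released the green start button on the larger station. The job was handed in after about 17 s of the 61 s allowed; it reports no verdict.

- **Lid:** I pushed it down on its left corner in a slow arc until it met a firm stop at 17 N. My last look put the corners at z ≈ 99–102 mm, against 100 mm for fully shut.
- **Clamp:** I pushed the white-marked end of the bar clockwise with about 10 N. It stayed locked after I let go, with the white end at about 1.4 rad pointing back at the green dot.
- **Start button:** It bottomed out about 6 mm below first touch, at 17.6 N, and the last picture shows it out again.
- **Other things:** I never touched the red stop button. In the last side picture the pen cup and screwdriver look unmoved. I did not measure the bystanders afterwards, but the arm stayed well clear of them.

One thing disagreed. The closed fingertips turned out to be at about the TCP height, not 22 mm ahead of it as stated. I found this from contact with the lid and from the pictures, and used that height for the handle and the button.

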